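# Post a retired drive through the drop box's spring flap

## Task

Post the portable drive lying in the channel on top of the drop box: with one finger push the flap's raised plate, left of the channel, away from the robot so that the flap swings down, and while that finger keeps it open push the drive forward over the sill with the other finger so that it drops into the box. Do not lift the drive, leave the things standing around undisturbed, and draw back so that the flap springs shut.

Things in the scene. Friction and masses are not known exactly. Their poses are not given: they have to be found in the camera images.
- dropbox: grey sheet-metal drop box fixed to the table. Origin on the table right below the middle of the sill; x points away from the robot along the channel, y left, z up. In these axes it spans x -140 to 140 mm, y -105 to 117 mm, flat top at 180 mm. Below the opening it is hollow down to a floor 6 mm above the table; the far wall is clear
- sill (a point): middle of the sill on the box's top face, axes as the drop box. Before it (negative x) lies the channel for the drive: flat, between two rails 8 mm high with inner faces at y = +40 and -40 mm, which run from the near edge to 10 mm before the sill. Beyond it is the opening, 73 mm long, from y = -42 to +99 mm, closed by the flap
- flap (a joint): angle of the spring flap, rad: 0 shut, grows as it swings down into the box, stop at 1.3. An aluminium sheet that closes the opening level, 4 mm below the top face; hinge line along y, 31 mm before the sill and 7 mm below the top face. A spring shuts it (0.14 to 0.24 N m); it bears the drive's weight without opening. Pushing its plate's upper edge level, away from the robot, takes 5 to 14 N
- plate_edge (a point): middle of the rounded upper edge (40 mm wide in y, 8 mm thick) of the push plate, a sheet that rises from the flap left of the channel, slanting up towards the robot; all of the plate lies beyond this edge. At y = +75 mm of the drop box. Flap shut: 52 mm before the sill, 32 mm above the top face; open 0.5 rad: 31 mm before, 37 mm above; open 1.0 rad: 10 mm before, 32 mm above
- drive_mid (a point): centre of the loose portable drive, a black block 46 mm long (x, along the channel), 70 mm wide (y), 25 mm tall, about 90 g, lying flat in the channel 50 to 95 mm before the sill; its centre is 12.5 mm above the surface it lies on. Axes along its sides
- stamp: hand stamp, black 35 x 45 mm block with a wooden knob, 55 mm tall, standing on the drop box's top to the right of the channel; origin under its centre
- notes: small white paper note block 38 x 50 x 20 mm on the far strip of the drop box's top; origin under its centre
- stapler: stapler 140 x 35 mm, 50 mm tall, on the table; origin under its centre
- punch: two-hole paper punch 100 x 110 mm, 70 mm tall, on the table; origin under its centre
- pen_pot: empty dark steel pen pot, 80 mm across, 100 mm tall, on the table; origin under its centre
- mug: white mug, 80 mm across, 90 mm tall, on the table; origin under its centre
- calculator: desk calculator 150 x 90 x 16 mm on the table; origin under its centre
- drive: the same portable drive, origin under its centre
Things that resemble listed ones, but are neither listed nor needed, are in the scene too. Leave any orange, pink or turquoise look-alike of the drive alone.

How it is judged (in metres and radians):
On the way, in this order (a step that is already met when the one before it is completed fails the run):
1. a finger on the push plate holds the flap open by more than 0.35 rad while the drive's centre is still before the sill, on the channel's floor (value of joint flap above 0.35 rad and contact force between any of the fingers, the arm and flap above 0.2 N and x of drive_mid in the frame of dropbox below -0.002 m and z of drive_mid in the frame of dropbox above 0.18 m), for 0.1 s.
2. the drive's centre passes the sill into the opening while a finger on the push plate still holds the flap open by more than 0.35 rad (value of joint flap above 0.35 rad and contact force between any of the fingers, the arm and flap above 0.2 N and x of drive_mid in the frame of dropbox above 0.006 m), for 0.1 s.
At the end, for the whole second after the job is handed in: The drive lies at rest inside the drop box, its centre less than 80 mm above the table, and the flap is shut again (within 0.06 rad) (x of drive_mid in the frame of dropbox between -0.005 and 0.14 m and y of drive_mid in the frame of dropbox between -0.105 and 0.117 m and z of drive_mid in the frame of dropbox below 0.08 m and linear speed of drive below 0.02 m/s and value of joint flap below 0.06 rad); the robot touches nothing.
It fails at once if the drive is lifted: its centre rises more than 20 mm above its height in the channel (z of drive_mid in the frame of dropbox above 0.213 m).
It fails at once if the stamp, note block, stapler, punch, pen pot, mug or calculator is moved more than 25 mm (distance of any of stamp, notes, stapler, punch, pen_pot, mug, calculator from where it was at the start of the episode above 0.025 m).
It also fails if it takes over 35 s, if anything falls off the work surface, if the arm or the gripper's body presses on something with over 40 N, if the wrist force passes 120 N, or if a joint passes its speed limit or range.

## Robot

A 6-joint arm with a two-finger parallel gripper is mounted at the origin on the work surface. World frame = base frame: x ahead of the robot, y to its left, z up, the work surface at z = 0. Lengths are in mm, angles in rad, forces in N, time in s.
With the tool pointing down it reaches from about 350 to 850 mm from the base axis. Payload 8.1 kg.
Tool frame: the origin (TCP) lies where the fingers leave the gripper's body, on its centre line; the fingertips stand 84 mm ahead of it and the grasp point (between the pads) lies 65 mm ahead of it (bot.grip_point_offset is the distance from the TCP to the grasp point, in mm); z points along the fingers, y is the line along which they close (so a half turn about z gives the same grasp; the last joint's range is limited). The gripper opens to 93 mm and grips with 3 to 60 N. Pads are 15 mm wide; open, the fingers measure 128 mm over their backs; the gripper's body (75 mm by 188 mm) begins 65 mm behind the grasp point.
Start: joints at [-1.274, 0.13, 1.488, -0, 1.523, -0.085], TCP at [223.575, -556.795, 302.735] pointing down, gripper open.
Joint ranges: [-2.96, 2.96], [-0.89, 2.26], [0.02, 2.5], [-1.34, 4.48], [0, 2.73], [-2.66, 2.66]. Speed limits (rad/s): [2.39, 2.39, 2.79, 3.14, 3.14, 3.14].

## Interface

Orientations are given as a unit quaternion [x, y, z, w].
In Python, from bench import bot, sensors, capture, finish_job gives the robot as it stands. Calls block until the motion is done:
- bot.move_to(position, orientation): joint-space move of the TCP to a pose.
- bot.move_straight(position, max_speed=150, frame=None): straight line of the TCP; frame=None keeps the orientation; max_speed is the mean speed in mm/s.
- bot.goto_joints(angles): joint-space move.
- bot.move_gripper(opening, f_grip=None): opening from 0.0 (shut) to 1.0 (fully open); f_grip is the grip in N (None keeps the last); returns when the fingers have stopped.
- bot.pause(seconds).
- bot.solve_ik(position, orientation): joint angles nearest the present ones, or None.
- sensors.observe(): the state.
- capture(name): name is "side" or "top"; returns a dict with "pixels" (400x640x3 uint8, red, green, blue), "fx", "fy", "cx", "cy" (pixels), "extrinsics" (4x4, takes a point from camera to world coordinates). Camera axes: x right, y up, looking along -z (the intrinsics and any distortion apply to the point x, -y, -z); pixel columns grow to the right and rows downward; lengths in mm; the calibration is good to about 2 mm. A picture is of the moment at which its call begins. There is no depth.
A pose or a line that the arm cannot do raises bot.PlanningError and nothing moves.
- finish_job(): hands the job in, once; it reports no verdict.
The state is a dict: "clock": time; "joint_positions": joint angles; "dq": joint speeds; "effort": joint torques, N m; "tcp_pos": TCP position; "orientation": TCP orientation; "ft_force": force on the tool from outside, world axes, zero at the start; "moment": the same for the moment, N m; "grip_width": opening from 0.0 (shut) to 1.0 (fully open).
Only numpy, scipy, OpenCV 4.12 (cv2) and the standard library are available. Lean on these libraries where they do the work, as an engineer would, in place of code of your own. Each camera call takes 0.05 s, during which the arm holds its last target. There are 200 camera calls.

## Working session

There is one attempt and no reset: what is moved stays moved. The work goes in short steps, each a Python script; the robot and the scene stay as the last script left them, time stands still between calls to the robot, and variables do not carry over. Pictures are saved under pics/ and viewed, on a budget of 10 in all, crops included, one or two more only if the job needs it, and the job is handed in when it is done.

```bash
mkdir -p pics; ls; python3 - <<'E'
from bench import bot,sensors,capture
import cv2,numpy as np,pickle
d={}
for n in("top","side"):
    c=capture(n); d[n]=c; cv2.imwrite(f"pics/{n}0.png",c["pixels"][:,:,::-1]); print(n,{k:(np.round(v,3).tolist() if hasattr(v,'tolist') else v) for k,v in c.items() if k!="pixels"})
pickle.dump(d,open("caps.pkl","wb"))
s=sensors.observe();print(s)
E
```

```text
pics
top {'fx': 486.6968955491244, 'fy': 486.6968955491244, 'cx': 319.2229725786332, 'cy': 202.0071663719999, 'extrinsics': [[-0.022, 0.991, -0.132, 316.277], [-1.0, -0.022, -0.0, 19.767], [-0.003, 0.132, 0.991, 1491.165], [0.0, 0.0, 0.0, 1.0]]}
side {'fx': 463.143700451948, 'fy': 463.143700451948, 'cx': 322.19026809042685, 'cy': 201.9980709665443, 'extrinsics': [[-0.999, 0.023, -0.039, 451.786], [-0.043, -0.772, 0.635, 761.453], [-0.015, 0.636, 0.772, 1058.016], [0.0, 0.0, 0.0, 1.0]]}
{'clock': 0.1, 'joint_positions': array([-1.27440678e+00,  1.31066335e-01,  1.48914946e+00, -2.56903824e-05,
        1.52296796e+00, -8.53955204e-02]), 'dq': array([ 9.90619833e-04, -8.23766625e-05, -1.12583903e-03, -1.21279822e-03,
       -1.65788429e-04, -1.15753867e-03]), 'effort': array([ 1.46041282e-03, -5.61341035e+01, -4.93096554e+01,  7.70891737e-02,
        2.91365886e-02, -5.89870160e-05]), 'tcp_pos': array([ 223.45783137, -556.45045744,  301.81524177]), 'orientation': array([ 9.81834852e-01,  1.89735843e-01, -9.65309197e-05, -7.89773055e-04]), 'ft_force': array([-0.57444972,  0.12059065,  0.1389356 ]), 'moment': array([ 0.0123403 ,  0.00169018, -0.0167469 ]), 'grip_width': 0.9998250041337857}
```

View pics/top0.png

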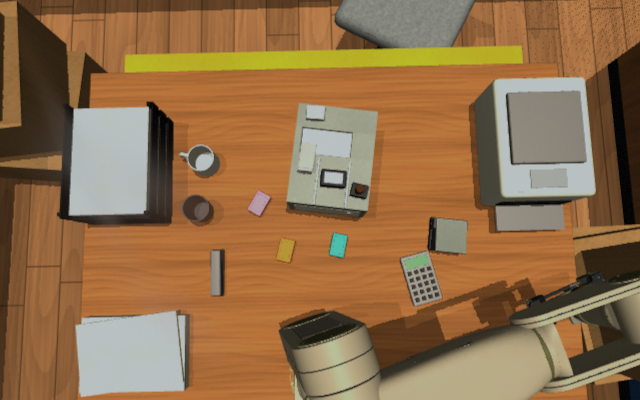

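View pics/side0.png

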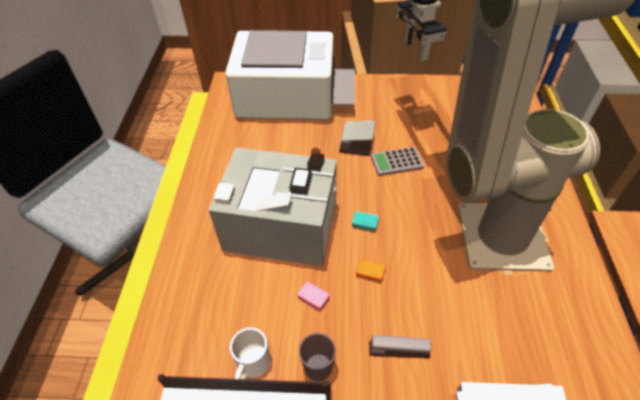

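The top view shows the drop box at about (333,160), with the white-labelled black drive in its channel at (333,178). The plate is at about (307,157), the stamp at (360,190) and the notes at (316,112). There are three look-alikes: pink (259,203), orange (286,250) and turquoise (339,245). All three lie on the table, so the black block in the channel is the one meant. I'll confirm this in an enlarged crop and measure the box.

```bash
cat > h.py <<'E'
import numpy as np,cv2,pickle
def ray(c,uv):
    uv=np.atleast_2d(uv).astype(float); E=np.array(c["extrinsics"])
    d=np.c_[(uv[:,0]-c["cx"])/c["fx"],-(uv[:,1]-c["cy"])/c["fy"],-np.ones(len(uv))]@E[:3,:3].T
    return E[:3,3],d
def plane(c,uv,z):
    o,d=ray(c,uv); return o+d*((z-o[2])/d[:,2])[:,None]
def proj(c,P):
    E=np.array(c["extrinsics"]); q=(np.atleast_2d(P)-E[:3,3])@E[:3,:3]
    return np.c_[c["cx"]+c["fx"]*q[:,0]/-q[:,2], c["cy"]-c["fy"]*q[:,1]/-q[:,2]]
E
python3 - <<'E'
from h import *
d=pickle.load(open("caps.pkl","rb"))
t=d["top"]["pixels"][:,:,::-1]; s=d["side"]["pixels"][:,:,::-1]
a=cv2.resize(t[95:225,280:390],None,fx=3.6,fy=3.6,interpolation=cv2.INTER_CUBIC)
b=cv2.resize(s[140:270,205:345],None,fx=2.85,fy=2.85,interpolation=cv2.INTER_CUBIC)
o=np.zeros((max(len(a),len(b)),a.shape[1]+b.shape[1],3),np.uint8);o[:len(a),:a.shape[1]]=a;o[:len(b),a.shape[1]:]=b
cv2.imwrite("pics/crop.png",o);print(o.shape)
hsv=cv2.cvtColor(np.ascontiguousarray(t),cv2.COLOR_BGR2HSV)
for n,p in dict(top=(370,140),top2=(300,195),front=(330,208),wood=(400,150),drive=(325,178),label=(333,178),notes=(316,112),opening=(325,140),plate=(306,158)).items(): print(n,hsv[p[1],p[0]],t[p[1],p[0]])
# drop box top: low-saturation bright
m=((hsv[...,1]<70)&(hsv[...,2]>110)).astype(np.uint8); mm=np.zeros_like(m); mm[90:225,278:390]=m[90:225,278:390]
mm=cv2.morphologyEx(mm,cv2.MORPH_CLOSE,np.ones((5,5)))
cs,_=cv2.findContours(mm,cv2.RETR_EXTERNAL,cv2.CHAIN_APPROX_NONE);c=max(cs,key=cv2.contourArea)
print(cv2.contourArea(c))
ap=cv2.approxPolyDP(cv2.convexHull(c),4,True)[:,0];print(ap.tolist(),np.round(plane(d["top"],ap,180),1).tolist())
r=cv2.minAreaRect(plane(d["top"],c[:,0],180)[:,:2].astype(np.float32));print(r)
E
```

```text
(468, 795, 3)
top [ 35  34 167] [145 167 163]
top2 [ 35  34 167] [145 167 163]
front [25 45 74] [61 72 74]
wood [ 13 174 177] [ 56 110 177]
drive [ 93  12 194] [194 193 185]
label [ 96  13 194] [194 192 184]
notes [ 97  12 193] [193 191 184]
opening [ 96  13 194] [194 192 184]
plate [ 42  23 191] [174 191 184]
7805.0
[[299, 103], [377, 112], [367, 210], [348, 213], [287, 201]] [[771.2, 70.6, 180.0], [740.2, -146.2, 180.0], [466.2, -108.8, 180.0], [459.2, -57.1, 180.0], [495.7, 107.7, 180.0]]
((612.24365234375, -18.003082275390625), (220.94503784179688, 292.3169250488281), 82.01045989990234)
```

View pics/crop.png

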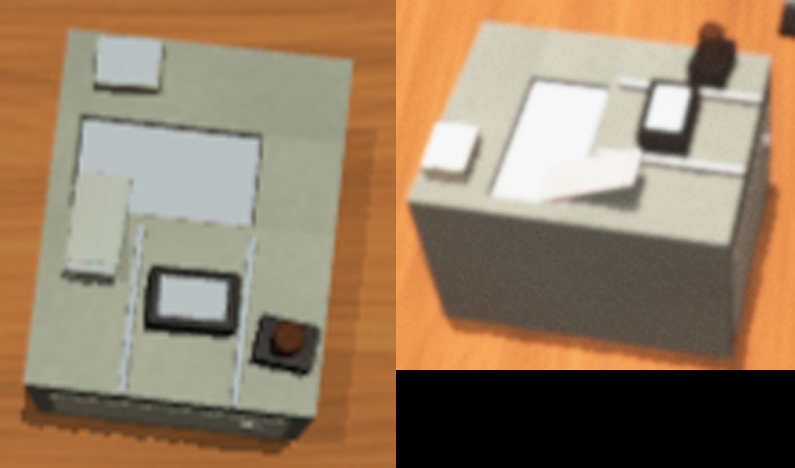

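The crop confirms it. The black block with a pale label, at about (193,300) in the crop, is image pixel (333.6,178). It lies between the two white rails, short of the sill. The plate is at crop (97,225) with its near edge at y≈272. The stamp (285,342) is right of the channel and the notes (128,62) are on the far strip. The drive looks square to the channel. Next I fit the box frame and measure the points in both views.

```bash
cat > meas.py <<'E'
from h import *
d=pickle.load(open("caps.pkl","rb"))
def comp(m,seed):
    n,l=cv2.connectedComponents(m.astype(np.uint8),connectivity=4); k=l[seed[1],seed[0]]; assert k
    return (l==k).astype(np.uint8)
def cont(m):
    return max(cv2.findContours(m,cv2.RETR_EXTERNAL,cv2.CHAIN_APPROX_NONE)[0],key=cv2.contourArea)[:,0].astype(float)
T=d["top"]; S=d["side"]
hv=lambda c:cv2.cvtColor(c["pixels"],cv2.COLOR_RGB2HSV).astype(int)
h=hv(T)
box=comp((h[...,1]<70)&(h[...,2]>120),(370,140)); flap=comp((h[...,1]<20)&(h[...,2]>175)&(h[...,0]>80),(325,140)); lab=comp((h[...,1]<20)&(h[...,2]>150)&(h[...,0]>80),(333,178))
R=lambda a:np.array([[np.cos(a),-np.sin(a)],[np.sin(a),np.cos(a)]])
P=plane(T,cont(box),180)[:,:2]; yaw=-0.14
for _ in range(4):
    q=P@R(yaw); # box-aligned coordinates
    xf,yl,yr=np.percentile(q[:,0],97),np.percentile(q[:,1],97),np.percentile(q[:,1],3)
    def slope(sel,ax): p=q[sel]; return np.polyfit(p[:,1-ax],p[:,ax],1)
    mx,my=(q[:,0].max()+q[:,0].min())/2,(yl+yr)/2
    far=(abs(q[:,0]-xf)<6)&(abs(q[:,1]-my)<95); L=(abs(q[:,1]-yl)<6)&(abs(q[:,0]-mx)<120); Rr=(abs(q[:,1]-yr)<6)&(abs(q[:,0]-mx)<120)
    sl=np.array([-slope(far,0)[0],slope(L,1)[0],slope(Rr,1)[0]]); yaw+=np.average(sl,weights=[1,1,1])
    # half-pixel outward (contour runs on pixel centres)
xf,yl,yr=np.median(q[far,0])+1.3,np.median(q[L,1])+1.3,np.median(q[Rr,1])-1.3
print("yaw",yaw,"slopes",sl,"width",yl-yr,"near",q[:,0].min()-xf)
o=np.array([xf-140,(yl+yr)/2-6]); print("origin world",R(yaw)@o)
f=plane(T,cont(flap),176)[:,:2]@R(yaw)-o; print("flap x",np.percentile(f[:,0],[2,98]),"y",np.percentile(f[:,1],[2,98]))
W=R(yaw)@o
def bx(p): return (np.atleast_2d(p)[:,:2]-W)@R(yaw)
g=plane(T,cont(lab),205)[:,:2]; print("label mid top",bx(cv2.boxPoints(cv2.minAreaRect(g.astype(np.float32))).mean(0)),cv2.minAreaRect((g@R(yaw)).astype(np.float32)))
dk=comp((h[...,2]<75)&(h[...,1]<120),(322,178)); ys,xs=np.nonzero(dk); print("dark px",xs.min(),xs.max(),ys.min(),ys.max())
b=bx(plane(T,cont(dk),205)); print("drive outl top",b.min(0),b.max(0))
hs=hv(S); ls=comp((hs[...,1]<30)&(hs[...,2]>180),(300,180)); g=bx(plane(S,cont(ls),205)); print("label side",g.min(0),g.max(0),g.mean(0))
print("plate near edge",bx(plane(T,[[298.5,170],[311.5,171.5]],212)), "expect -52, 55..95")
# box top corners: predicted pixels in side view, for comparing with the picture
C=np.array([[140,117],[140,-105],[-140,-105],[-140,117]])@R(yaw).T+W
print("side px pred",proj(S,np.c_[C,np.full(4,180)]).round(1).tolist(),"top",proj(T,np.c_[C,np.full(4,180)]).round(1).tolist())
np.save("box.npy",[*W,yaw])
E
python3 meas.py
```

```text
yaw -0.13865924844778188 slopes [-0.00065684 -0.00039596  0.0010528 ] width 220.55549556224113 near -279.0917591024748
origin world [616.89641879 -24.72635395]
flap x [ 4.50835649 69.61258651] y [-38.30080429  95.18006867]
label mid top [[-63.90345729  -2.83217758]] ((550.4896850585938, 57.94335174560547), (28.633316040039062, 48.796810150146484), 1.3899940252304077)
dark px 320 346 169 188
drive outl top [-91.58480308 -36.86239693] [-42.68614439  32.76490008]
label side [-79.37488502 -28.21568571] [-48.31836349  23.52983132] [-63.87037216  -1.75123997]
plate near edge [[-55.81636087  91.62815625]
 [-55.83914554  56.59764042]] expect -52, 55..95
side px pred [[208.4, 209.5], [235.5, 146.9], [336.6, 159.0], [321.5, 225.2]] top [[298.6, 102.8], [377.7, 111.7], [367.2, 210.9], [286.0, 201.5]]
```

The measurements agree with each other. Measured against given (mm):

| Item | Measured | Given |
|---|---|---|
| Box width | 220.6 | 222 |
| Box length | 279 | 280 |
| Flap centre, x | 37 | 36.5 |
| Flap centre, y | 28.4 | 28.5 |

The side-view corners match to about 1 px. The drive is at (-64, -2) in both views. Next I set the fingers 75 mm apart and lower them behind the drive.

```bash
cat > mv.py <<'E'
from h import *
from bench import bot,sensors,capture,finish_job
from scipy.spatial.transform import Rotation as Ro
bxw=np.load("box.npy"); W=bxw[:2]; yaw=bxw[2]
R=np.array([[np.cos(yaw),-np.sin(yaw)],[np.sin(yaw),np.cos(yaw)]])
YC=36.5                                   # box y of the gripper's centre line
def tcp(front,tip):                       # finger front face x (box), fingertip height above the table
    return [*(W+R@[front-7.5,YC]),tip+84]
def quat(flip): return (Ro.from_euler("z",yaw+flip*np.pi)*Ro.from_euler("x",np.pi)).as_quat()
def st():
    s=sensors.observe(); p=R.T@(s["tcp_pos"][:2]-W)
    print("t %.2f front %.1f yc %.1f tip %.1f F(box) %s fz %.1f grip %.3f"%(s["clock"],p[0]+7.5,p[1],s["tcp_pos"][2]-84,(R.T@s["ft_force"][:2]).round(1),s["ft_force"][2],s["grip_width"]))
    return s
E
python3 - <<'E'
from mv import *
best=None
for f in(0,1):
    q=bot.solve_ik(tcp(-103,300),quat(f)); print(f,q)
    if q is not None and (best is None or abs(q[5])<abs(best[1][5])): best=(f,q)
bot.goto_joints(best[1]); bot.move_gripper(57.5/93); st()
bot.move_straight(tcp(-103,189),max_speed=100); st()
for n in("top","side"):
    c=capture(n)["pixels"]; cv2.imwrite(f"pics/{n}1.png",c[:,:,::-1])
t=cv2.imread("pics/top1.png");s=cv2.imread("pics/side1.png")
a=cv2.resize(t[95:225,280:390],None,fx=3.6,fy=3.6);b=cv2.resize(s[90:230,205:345],None,fx=2.85,fy=2.85)
o=np.zeros((468,a.shape[1]+b.shape[1],3),np.uint8);o[:len(a),:a.shape[1]]=a;o[:len(b),a.shape[1]:]=b
cv2.imwrite("pics/pre.png",o)
E
```

```text
0 [-4.78902972e-02 -1.25329896e-01  1.59774897e+00 -4.44089210e-16
  1.66917358e+00  1.66156528e+00]
1 [-0.0478903  -0.1253299   1.59774897  0.          1.66917358 -1.48002738]
t 3.20 front -103.0 yc 36.5 tip 300.0 F(box) [ 0.3 -0.4] fz 0.6 grip 0.615
t 4.46 front -102.5 yc 36.5 tip 190.0 F(box) [ 0. -0.] fz -0.0 grip 0.619
```

View pics/pre.png

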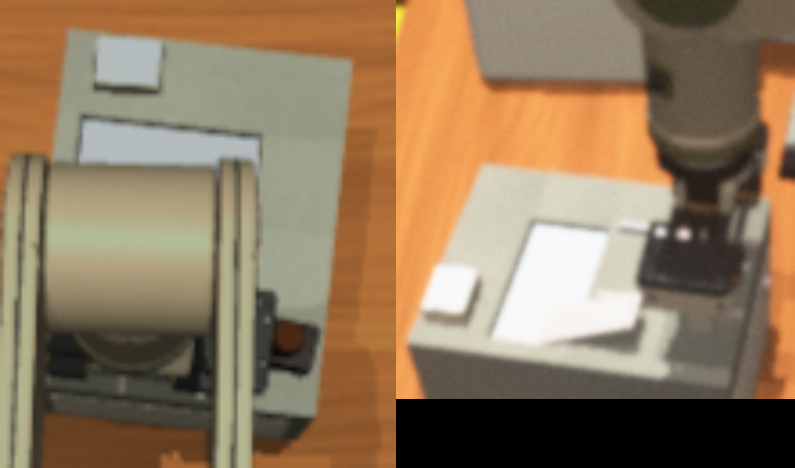

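The picture shows the gripper lowered behind the drive. The stamp (288,340) stands untouched beside it and below the gripper body, and the plate (600,310) lies ahead of the left finger. No contact so far. Now I push in stages, checking the force at each.

```bash
python3 - <<'E'
from mv import *
for x,v in((-62,50),(-48,30),(-40,30),(-32,30)):
    bot.move_straight(tcp(x,189),max_speed=v); st()
bot.pause(0.3); st()
c=capture("side")["pixels"]; cv2.imwrite("pics/side2.png",cv2.resize(c[90:250,205:345],None,fx=3.5,fy=3.5)[:,:,::-1])
E
```

```text
t 5.53 front -62.1 yc 36.5 tip 188.9 F(box) [-0.   0.1] fz 0.2 grip 0.618
t 6.14 front -48.2 yc 36.7 tip 189.4 F(box) [-4.9  1. ] fz 4.0 grip 0.623
t 6.56 front -40.1 yc 36.6 tip 189.1 F(box) [-4.3  0.3] fz 3.7 grip 0.615
t 6.97 front -32.1 yc 36.6 tip 189.0 F(box) [-3.7  0.4] fz 2.5 grip 0.619
t 7.28 front -32.1 yc 36.5 tip 189.0 F(box) [-4.6  0.9] fz 2.5 grip 0.616
```

View pics/side2.png

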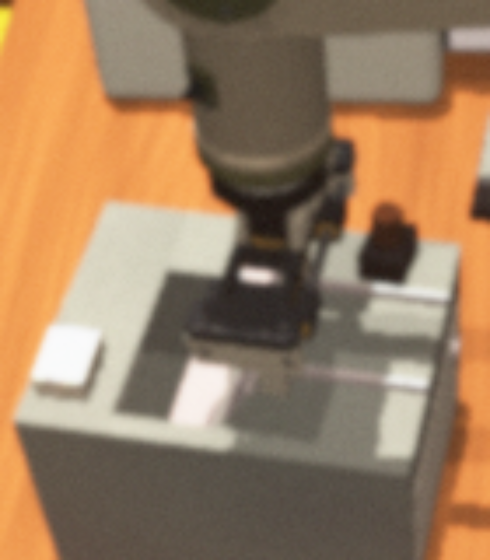

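The flap is open, since the opening at (150,330) is now dark. The plate (200,390) has swung forward, and the left finger presses on it with about 4.5 N. The stamp (390,245) and notes (68,355) have not moved. Now I push the drive over the sill.

```bash
python3 - <<'E'
from mv import *
for x,v in((-22,30),(-14,30),(-8,30),(-3,30)):
    bot.move_straight(tcp(x,189),max_speed=v); st()
bot.pause(0.6); st()
c=capture("side")["pixels"]; a=cv2.resize(c[90:250,205:345],None,fx=2.8,fy=2.8)
t=capture("top")["pixels"]; b=cv2.resize(t[95:225,280:390],None,fx=3.4,fy=3.4)
o=np.zeros((450,a.shape[1]+b.shape[1],3),np.uint8);o[:len(a),:a.shape[1]]=a;o[:len(b),a.shape[1]:]=b
cv2.imwrite("pics/open3.png",o[:,:,::-1])
E
```

```text
t 7.81 front -22.5 yc 36.5 tip 187.9 F(box) [-4.1  1.6] fz -0.0 grip 0.619
t 8.22 front -15.6 yc 36.4 tip 186.3 F(box) [-7.7  0.8] fz -4.4 grip 0.621
t 8.57 front -11.0 yc 36.4 tip 184.6 F(box) [-11.1   1.3] fz -8.6 grip 0.622
t 8.89 front -7.3 yc 36.3 tip 183.0 F(box) [-16.1   0.4] fz -11.4 grip 0.619
t 9.49 front -7.4 yc 36.3 tip 183.0 F(box) [-15.6   1.2] fz -12.1 grip 0.620
```

View pics/open3.png

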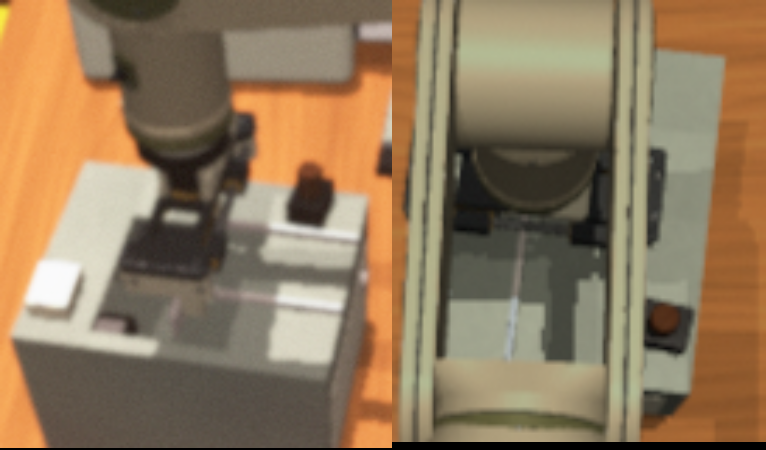

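The force rises to (-16, -12) N. That fits the plate's edge dragging down the finger by friction as it passes over, giving about 0.33 N m at the hinge, so it isn't a jam. In the picture the channel behind the fingers is empty, but the drive itself is hidden. Before drawing back I'll enhance the dark opening to see whether it dropped.

```bash
python3 - <<'E'
from mv import *
st()
c=capture("side")["pixels"]; a=cv2.resize(c[155:220,235:300],None,fx=6,fy=6,interpolation=cv2.INTER_CUBIC)
t=capture("top")["pixels"]; b=cv2.resize(t[130:195,290:355],None,fx=6,fy=6,interpolation=cv2.INTER_CUBIC)
o=np.hstack([a,b]); o=(255*(o/255.)**0.5).astype(np.uint8)
cv2.imwrite("pics/enh.png",o[:,:,::-1])
E
```

```text
t 9.59 front -7.4 yc 36.3 tip 183.0 F(box) [-15.7   0. ] fz -12.1 grip 0.617
```

View pics/enh.png

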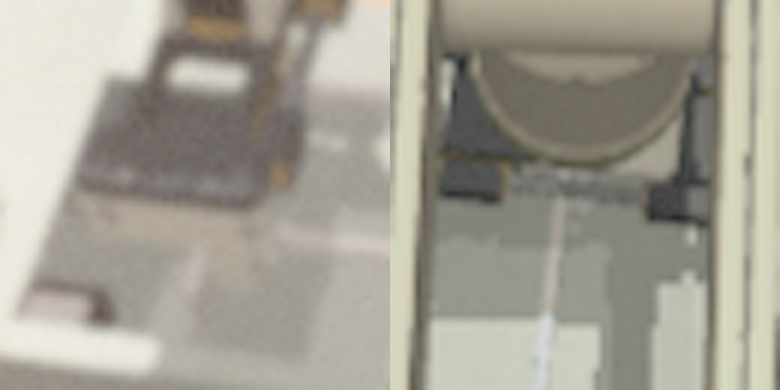

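The left crop shows a pale label with a black border at (65,305), which is image pixel (246,206). It looks like the drive deep in the box, with the flap clear of it. I'll cast the ray to the drive's top height on the box floor to check.

```bash
python3 - <<'E'
from h import *
b=np.load("box.npy");S=pickle.load(open("caps.pkl","rb"))["side"]
c,s=np.cos(b[2]),np.sin(b[2]);R=np.array([[c,-s],[s,c]])
for uv in((246,206),(239,206),(254,208)):
    for z in(31,60,100,180): print(uv,z,((plane(S,[uv],z)[0,:2]-b[:2])@R).round(1))
E
```

```text
(246, 206) 31 [107.8 -21.9]
(246, 206) 60 [97.1  0. ]
(246, 206) 100 [82.3 30.3]
(246, 206) 180 [52.7 90.9]
(239, 206) 31 [127.6 -18.5]
(239, 206) 60 [116.3   3.3]
(239, 206) 100 [100.7  33.5]
(239, 206) 180 [69.6 93.8]
(254, 208) 31 [ 83.2 -18.7]
(254, 208) 60 [73.1  3.2]
(254, 208) 100 [59.3 33.3]
(254, 208) 180 [31.6 93.7]
```

On the floor (z=31) the block spans about x 83–128 with y≈-20. That is the drive's 46 mm length, lying flat near the far wall, so it has dropped. Now I draw back and raise the arm clear.

```bash
python3 - <<'E'
from mv import *
bot.move_straight(tcp(-50,190),max_speed=50); st()
bot.move_straight(tcp(-100,192),max_speed=80); st()
bot.move_straight(tcp(-100,300),max_speed=120); st()
bot.goto_joints([-1.274,0.13,1.488,0,1.523,-0.085]); bot.pause(0.5); st()
c=capture("side")["pixels"]; a=cv2.resize(c[100:375,205:440],None,fx=1.7,fy=1.7)
t=capture("top")["pixels"]; b=cv2.resize(t[95:225,280:390],None,fx=3.4,fy=3.4)
o=np.zeros((480,a.shape[1]+b.shape[1],3),np.uint8);o[:len(a),:a.shape[1]]=a;o[:len(b),a.shape[1]:]=b
cv2.imwrite("pics/end.png",o[:,:,::-1])
d=pickle.load(open("caps.pkl","rb")); print("top px changed:",[ (n,int((np.abs(d["top"]["pixels"][y-12:y+12,x-12:x+12].astype(int)-t[y-12:y+12,x-12:x+12]).max(2)>40).sum())) for n,x,y in(("stamp",360,190),("notes",316,112),("plate",307,157),("drive",333,178),("mug",202,160),("pot",197,208),("stapler",217,272),("punch",448,236),("calc",421,278))])
E
```

```text
t 10.78 front -50.0 yc 36.5 tip 190.0 F(box) [-3.8  0.7] fz 0.3 grip 0.619
t 11.56 front -99.6 yc 36.5 tip 192.3 F(box) [-0.5 -0.6] fz -0.2 grip 0.617
t 12.61 front -100.3 yc 36.5 tip 298.9 F(box) [ 0.8 -0.8] fz -0.7 grip 0.612
t 15.45 front -308.2 yc -581.3 tip 219.1 F(box) [ 0.5 -0.4] fz 0.7 grip 0.621
top px changed: [('stamp', 0), ('notes', 0), ('plate', 0), ('drive', 399), ('mug', 0), ('pot', 0), ('stapler', 0), ('punch', 0), ('calc', 0)]
```

View pics/end.png

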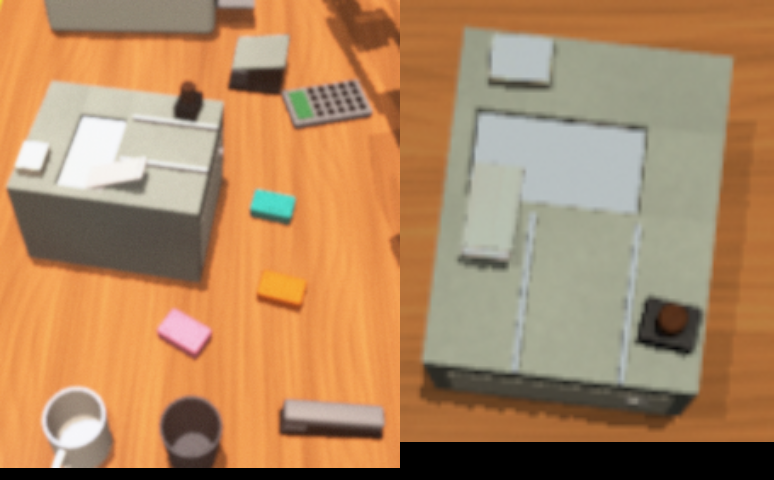

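The channel at (575,290) is empty and the flap at (560,160) is shut. The plate is back in place with no changed pixels, and everything else stands where it was. I'm handing in.

```bash
python3 -c "
from bench import finish_job
print(finish_job())"
```

```text
the job is handed in; nothing more can be done
None
```

The drive is posted in the drop box, and I handed the job in after about 15.5 s of robot time. The hand-in gives no verdict.

**What I did:** I set the fingers 75 mm apart. The left one pushed the plate and held the flap open while the right one pushed the drive over the sill. I then drew back along the channel and moved clear.

**Last checks:**
- **Drive:** while the flap was open, a ray in the side view put it flat on the box floor at about x 107, y -20 mm. The final pictures show the channel empty, but the drive can't be seen once the flap is shut.
- **Flap and other things:** the flap and plate look the same as at the start. The stamp, notes, mug, pot, stapler, punch and calculator show no changed pixels in the top view.
- **Contact:** the force reading at the end is about zero.

**What disagreed:** near the end of the push the force rose to about 16 N back and 12 N down. That was more than the 5–14 N given for the plate, and the fingers stopped about 4 mm short and 6 mm low of target. I put this down to the plate's edge rubbing on the finger, because the drive had already dropped. The flap angle was not measured directly. I estimated about 1.05 rad at the end of the push from where the finger was.

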